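Divide the spares bin and tip the nuts in

ROBOT

A 6-joint arm with a two-finger parallel gripper is mounted at the origin on the work surface. World frame = base frame: x ahead of the robot, y to its left, z up, the work surface at z = 0. Lengths are in mm, angles in rad, forces in N, time in s.
With the tool pointing down it reaches from about 300 to 775 mm from the base axis. Payload 14.6 kg.
Tool frame: the origin (TCP) lies on the centre line of the jaws, within the pads' length; the fingertips stand 11 mm ahead of it and the grasp point (between the pads) lies 8 mm behind it; z points along the fingers, y is the line along which they close (so a half turn about z gives the same grasp; the last joint's range is limited). The gripper opens to 94 mm and grips with 3 to 60 N. Pads are 16 mm wide; open, the fingers measure 119 mm over their backs; the gripper's body (75 mm by 177 mm) begins 78 mm behind the grasp point.
Start: joints at [1.065, 0.3, 1.521, -0, 1.321, -0.067], TCP at [233.666, 497.885, 216.446] pointing down, gripper open.
Joint ranges: [-3.03, 3.03], [-0.79, 2.21], [0.23, 2.52], [-1.04, 4.18], [0, 3.07], [-2.55, 2.55]. Speed limits (rad/s): [2.22, 2.22, 2.57, 3.14, 3.14, 3.14].

INTERFACE

Orientations are given as a unit quaternion [x, y, z, w].
In Python, from plant import bot gives the robot as it stands. The module is installed in compiled form; this text tells all that it offers.
- The arm moves only by the tool step_arm, never from a script. Its arguments are lists of equal length, an entry for each row: "travel": the shift along the world's x, y, z each as a share of 0.12 m, from -1 to 1, a list of three; "rot": the turn, a rotation vector about the world's x, y, z each as a share of 90 degrees, from -1 to 1, a list of three. A call has 1 to 20 rows; each row is the pose to reach, as a shift and turn from the pose commanded when the call began; what a row does not reach only later rows make up. A row lasts 1/10 s, in which the tool goes at most 50 mm and 8.59 degrees, less where a joint would pass 70% of its speed; a pose out of reach is approached as far as the arm can. A call with a number of a shift or a turn outside -1 to 1 is refused whole. A call with a gripper value outside its range is refused whole. "hand" is the opening, from -1 (shut) to 1 (fully open), set as the call begins (left out, the last holds). The fingers move at their own pace and stop on an object; the grip force is fixed at half the most. Time passes only in rows, so rows that repeat a pose let the fingers close. It gives the time, the measured TCP pose, the force, the opening and the grip force at its end, in the units of the state.
- bot.observe(): the state, without advancing time (a new reading comes with each control period).
- bot.grab_frame(name): name is "side" or "top" or "wrist"; returns (picture, depth): 480x640x3 uint8, red, green, blue; 480x640 float32, mm along the optical axis (not along the pixel's ray), 0 where there is no reading.
- bot.camera_model(name): a dict with "mtx" (3x3 intrinsics, pixels), "world_from_camera" (4x4, takes a point from camera to world coordinates). Camera axes: x right, y down, z forward; pixel columns grow to the right and rows downward; lengths in mm; the calibration is good to about 2 mm. A picture is of the moment at which its call begins: read the wrist's pose just before it. camera_model takes no time and is no camera call; for the wrist camera it gives the pose at the moment of the call.
- bot.job_done(): hands the job in; it is judged then, once.
The state is a dict: "t": time; "qpos": joint angles; "qvel": joint speeds; "effort": joint torques, N m; "eef_pos": TCP position; "eef_rot": TCP orientation; "contact_force": force on the tool from outside, world axes, zero at the start; "torque": the same for the moment, N m; "width": opening from 0.0 (shut) to 1.0 (fully open); "grasp_force": force on a finger pad.
Only numpy, scipy, OpenCV 4.12 (cv2) and the standard library are available. Lean on these libraries where they do the work, as an engineer would, in place of code of your own. Each camera call takes 0.05 s, during which the arm holds its last target. There are 200 camera calls.

TASK

Lift the aluminium divider out of the wooden rack and stand it on edge in the slots of the grey bin, fully down, so that the rubber feet stay apart. Then pick up the steel tray by its handle and tip it so that all five nuts slide off into the bin's large empty room, and put the empty tray back flat in the middle of its rubber mat. Leave the other things on the bench where they are.

Things in the scene. Friction and masses are not known exactly. Their poses are not given: they have to be found in the camera images.
- bin: Grey open bin fixed to the bench, 220 (x) x 150 (y) x 60 mm high, walls and floor 5 mm; origin: centre of underside. Two facing upright slots in the long walls at bin x = +45 mm (8 mm wide between ribs 10 mm deep, flared to 17 mm at the top, 55 mm high) take a plate square to x. Large empty room on the -x side (150 x 140 mm); on the +x side a small room with four fixed rubber feet.
- bin_slot (a point): Point on the bin's inner floor (5 mm above the bench) midway between the two facing slots: where the centre of the divider's lower edge belongs. Axes as the bin.
- bin_main (a point): Centre of the inner floor (5 mm above the bench) of the bin's large room, at bin x = -32 mm. Axes as the bin.
- rack: Small fixed brown wooden rack, 60 (x) x 150 (y) x 38 mm high: an 8 mm base with four upright ribs along y making three 8 mm slots; the divider starts standing in the middle one. Origin: centre of underside.
- divider: Flat bare aluminium plate, 4 mm thick (x), 132 mm wide (y), 60 mm high, with a tab 50 mm wide (y) in the middle of its top edge rising 28 mm more (88 mm in all). Origin: centre of its lower edge; z up. Alike both ways round. 0.1 kg. Grip the tab across its thickness.
- mat: Black rubber mat fixed on the bench, 180 (x) x 150 (y) x 3 mm thick. Origin: centre of its underside, on the bench.
- tray: Loose steel tray, 150 (x) x 100 (y) mm, floor 3 mm, walls 28 mm high on three sides; the +x end is open: the mouth. An upright at the back (-x, 89 mm high) carries a dark wooden handle bar along x over the tray's middle: 10 mm wide, 65 to 89 mm above the tray's underside, from x = -80 to +30 mm. Origin: centre of underside. About 0.35 kg. Starts on the mat with five nuts on it.
- tray_grip (a point): Point in the middle of the handle bar's height, 77 mm above the tray's underside, over the tray's centre; a good place to grip across y. Axes as the tray.
- tray_mouth (a point): Middle of the mouth edge: top of the tray floor at its open end (tray x = +75 mm, 3 mm above the underside). Axes as the tray.
- nut0: Loose dark steel hexagon nut, 30 mm across flats, 35 mm across corners, 16 mm high, about 60 g, lying on the tray. Origin: centre of one face (the underside at the start).
- nut1: Loose dark steel hexagon nut, 30 mm across flats, 35 mm across corners, 16 mm high, about 60 g, lying on the tray. Origin: centre of one face (the underside at the start).
- nut2: Loose dark steel hexagon nut, 30 mm across flats, 35 mm across corners, 16 mm high, about 60 g, lying on the tray. Origin: centre of one face (the underside at the start).
- nut3: Loose dark steel hexagon nut, 30 mm across flats, 35 mm across corners, 16 mm high, about 60 g, lying on the tray. Origin: centre of one face (the underside at the start).
- nut4: Loose dark steel hexagon nut, 30 mm across flats, 35 mm across corners, 16 mm high, about 60 g, lying on the tray. Origin: centre of one face (the underside at the start).
- tin: Bystander: round jar, 68 mm across, 70 mm high. Origin: centre of underside.
- screwdriver: Bystander: screwdriver lying on the bench, along its own x.
- wrench: Bystander: wrench lying on the bench, along its own x.
- mug: Bystander: white mug, 80 mm across, 90 mm high. Origin: centre of underside.
- tape: Bystander: thick black disc, a roll of tape, 90 mm across, 19 mm high, lying flat. Origin: centre of underside.

How it is judged (in metres and radians):
On the way, in this order (a step that is already met when the one before it is completed fails the run):
1. the divider stands fully down in the bin's slots (x of divider in the frame of bin_slot between -0.005 and 0.005 m and y of divider in the frame of bin_slot between -0.01 and 0.01 m and z of divider in the frame of bin_slot below 0.006 m and angle between divider's own z axis and vertical below 0.15 rad and angle between the x axis of divider and the x axis of bin, either way round below 0.15 rad), for 0.2 s.
2. the tray is tipped by more than 0.35 rad with its mouth over the bin's large room (within 110 mm of its centre) (angle between tray's own z axis and vertical above 0.35 rad and horizontal distance between tray_mouth and bin_main below 0.11 m), for 0.1 s.
At the end, for the whole second after the job is handed in: Divider down in the slots (within 5 mm along bin x, 10 mm along y, under 6 mm off the floor, within 0.15 rad of upright and square); all five nuts in the large room below the rim; tray flat (0.06 rad) on the mat, its centre within 50 mm of the mat's; all at rest (all of step 1 and x of nut0 in the frame of bin_main between -0.076 and 0.076 m and y of nut0 in the frame of bin_main between -0.072 and 0.072 m and z of nut0 in the frame of bin_main between -0.005 and 0.052 m and x of nut1 in the frame of bin_main between -0.076 and 0.076 m and y of nut1 in the frame of bin_main between -0.072 and 0.072 m and z of nut1 in the frame of bin_main between -0.005 and 0.052 m and x of nut2 in the frame of bin_main between -0.076 and 0.076 m and y of nut2 in the frame of bin_main between -0.072 and 0.072 m and z of nut2 in the frame of bin_main between -0.005 and 0.052 m and x of nut3 in the frame of bin_main between -0.076 and 0.076 m and y of nut3 in the frame of bin_main between -0.072 and 0.072 m and z of nut3 in the frame of bin_main between -0.005 and 0.052 m and x of nut4 in the frame of bin_main between -0.076 and 0.076 m and y of nut4 in the frame of bin_main between -0.072 and 0.072 m and z of nut4 in the frame of bin_main between -0.005 and 0.052 m and horizontal distance between tray and mat below 0.05 m and angle between tray's own z axis and vertical below 0.06 rad and height (world z) of tray below 0.008 m and linear speed of each of nut0, nut1, nut2, nut3, nut4, tray, divider below 0.03 m/s); the robot touches nothing.
It fails at once if the tin is moved by more than 30 mm (distance of tin from where it was at the start of the episode above 0.03 m).
It fails at once if the screwdriver is moved by more than 30 mm (distance of screwdriver from where it was at the start of the episode above 0.03 m).
It fails at once if the wrench is moved by more than 30 mm (distance of wrench from where it was at the start of the episode above 0.03 m).
It fails at once if the mug is moved by more than 30 mm (distance of mug from where it was at the start of the episode above 0.03 m).
It fails at once if the tape is moved by more than 30 mm (distance of tape from where it was at the start of the episode above 0.03 m).
It also fails if it takes over 72 s, if anything falls off the work surface, if the arm or the gripper's body presses on something with over 40 N, if the wrist force passes 120 N, or if a joint passes its speed limit or range.

## Working session

There is one attempt and no reset: what is moved stays moved. The work goes in short steps, Python scripts to look and compute and a tool call to move; the robot and the scene stay as the last step left them, time stands still between calls to the robot, and variables do not carry over. Pictures are saved under pics/ and viewed, at most 10 in all, crops included, and the job is handed in when it is done.

Besides the shell and the picture viewer there is one more tool, called after "Emit:" as name(argument=value, ...) on one line, values as JSON. step_arm: Moves the arm, as the interface text tells. Its arguments: {"type":"object","properties":{"travel":{"type":"array","items":{"type":"array","items":{"type":"number","minimum":-1,"maximum":1}}},"rot":{"type":"array","items":{"type":"array","items":{"type":"number","minimum":-1,"maximum":1}}},"hand":{"type":"number"}},"required":["travel","rot"]}

```bash
mkdir -p pics
cat > h.py <<'E'
import numpy as np, cv2
from plant import bot
def snap(n):
    m=bot.camera_model(n); im,d=bot.grab_frame(n); return im,d,np.array(m["mtx"]),np.array(m["world_from_camera"])
def cloud(d,K,T):
    v,u=np.mgrid[:480,:640]; P=np.stack([(u-K[0,2])/K[0,0]*d,(v-K[1,2])/K[1,1]*d,d,np.ones_like(d)],-1)
    return (P@T.T)[...,:3]
def save(im,f): cv2.imwrite("pics/"+f,im[...,::-1])
E
python3 - <<'E'
from h import *
for n in("top","side"):
    im,d,K,T=snap(n); save(im,n+"0.png"); np.savez(n+"0.npz",im=im,d=d,K=K,T=T); print(n,T.round(3).tolist(),K[0,0],(d>0).mean())
s=bot.observe();print(s)
E
```

```text
top [[0.006, -0.997, 0.082, 367.28], [-1.0, -0.005, 0.018, -51.186], [-0.017, -0.083, -0.996, 1536.511], [0.0, 0.0, 0.0, 1.0]] 581.8190263510094 0.9959440104166667
side [[0.943, -0.249, 0.22, 241.81], [-0.332, -0.671, 0.663, -843.881], [-0.018, -0.698, -0.716, 939.509], [0.0, 0.0, 0.0, 1.0]] 503.19622097952174 0.9959993489583333
{'t': 0.1, 'qpos': array([ 1.06536698e+00,  3.00427234e-01,  1.52149672e+00,  1.79446176e-05,
        1.32069434e+00, -6.66342396e-02]), 'qvel': array([-0.00116191, -0.00249225, -0.00293368, -0.00044741,  0.00020219,
       -0.00060072]), 'effort': array([ 1.62937311e-03, -5.32637429e+01, -3.53283727e+01,  7.09864986e-02,
        2.34893057e-02, -7.91265916e-05]), 'eef_pos': array([233.57877983, 497.70042699, 215.94607119]), 'eef_rot': array([ 2.17643802e-01,  9.76028131e-01, -4.89530649e-04, -1.53029271e-04]), 'contact_force': array([ 0.33076134, -0.34941798, -1.26688082]), 'torque': array([ 0.04657406,  0.0285239 , -0.00752148]), 'grasp_force': 0.0, 'width': 1.0018786370448645}
```

View pics/top0.png

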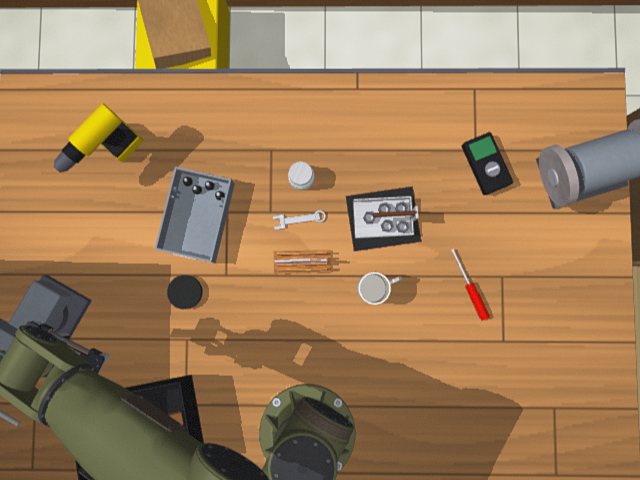

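View pics/side0.png

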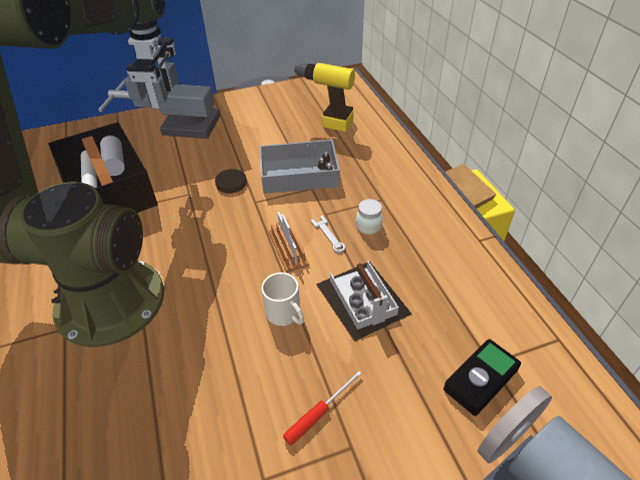

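The top view shows the bin at about (195,215) with its feet towards +x (up) and the divider in the rack at (305,261). The tray is at (385,217), with its handle's upright on the right, so the mouth faces +y (left). The side view agrees with this.

```bash
cat > m.py <<'E'
from h import *
def rect(P,lo,hi,box,name):
    v=P[(P[...,2]>lo)&(P[...,2]<hi)]; v=v[(v[:,0]>box[0])&(v[:,0]<box[1])&(v[:,1]>box[2])&(v[:,1]<box[3])]
    if len(v)<5: print(name,len(v)); return
    r=cv2.minAreaRect(v[:,:2].astype(np.float32)); print(name,len(v),np.round(r[0],1),np.round(r[1],1),round(r[2],1),"zmed",np.median(v[:,2]).round(1),"mean",v[:,:2].mean(0).round(1))
E
python3 - <<'E'
from m import *
for n in("top","side"):
    f=np.load(n+"0.npz"); P=cloud(f["d"],f["K"],f["T"]); print(n)
    for uv in ([(195,215),(305,261),(385,217),(300,175),(375,288),(300,220),(185,292),(470,290)] if n=="top" else [(300,165),(288,235),(360,295)]): print(uv,P[uv[1],uv[0]].round(0))
    rect(P,52,70,(330,640,130,420),"binrim")
    rect(P,62,75,(350,460,-100,110),"divider tab? 62-75")
    rect(P,75,120,(330,440,-120,110),"tab")
    rect(P,20,60,(330,430,-60,110),"rack+")
    rect(P,70,100,(380,560,-330,-100),"handle")
    rect(P,18,40,(380,560,-330,-100),"tray walls")
E
```

```text
top
(195, 215) [562. 301.   2.]
(305, 261) [440.   5.  33.]
(385, 217) [ 558. -204.    8.]
(300, 175) [659.  18.  63.]
(375, 288) [ 371. -178.   11.]
(300, 220) [549.  20.  11.]
(185, 292) [358. 318.  17.]
(470, 290) [ 367. -422.   21.]
binrim 533 [553.7 295.4] [152.9 208.2] 77.7 zmed 59.4 mean [529.8 297.9]
divider tab? 62-75 52 [440.6  15.2] [  3.3 129.2] 1.5 zmed 68.3 mean [440.8   9. ]
tab 20 [439.2  16.5] [ 0.6 46.7] 0.9 zmed 92.3 mean [439.2  16.4]
rack+ 132 [423.3  13.9] [ 13.7 126.6] 0.8 zmed 37.3 mean [419.9  15.3]
handle 275 [ 469.9 -204.6] [109.  204.2] 78.5 zmed 89.2 mean [ 485.1 -204. ]
tray walls 319 [ 473.  -197.8] [146.4 181.6] 85.4 zmed 24.6 mean [ 522.6 -216. ]
side
(300, 165) [573. 325.   9.]
(288, 235) [439.  -7.  72.]
(360, 295) [ 547. -204.   27.]
binrim 559 [553.  294.5] [160.2 208.6] 77.3 zmed 58.8 mean [537.7 287.9]
divider tab? 62-75 73 [439.7  14.7] [  4.7 131.1] 1.9 zmed 69.0 mean [439.3   8.2]
tab 49 [438.8  15.3] [ 2.6 53.4] 1.5 zmed 90.3 mean [438.5  14.3]
rack+ 191 [422.4  13.6] [ 15.3 134.3] 0.5 zmed 36.5 mean [420.   14.1]
handle 580 [ 469.7 -205.5] [108.6 206.4] 77.5 zmed 85.7 mean [ 477.6 -203.7]
tray walls 726 [ 470. -202.] [152.3 179.7] 90.0 zmed 24.9 mean [ 498.5 -212.3]
```

Run:
```python
from m import *
for n in("top","side"):
    f=np.load(n+"0.npz"); P=cloud(f["d"],f["K"],f["T"]); print(n)
    rect(P,54,66,(330,700,150,420),"binrim")
    rect(P,82,96,(490,620,-330,-80),"handle")
    rect(P,25,35,(460,640,-330,-80),"tray walls")
    g=cv2.cvtColor(f["im"],cv2.COLOR_RGB2GRAY); sel=(g<45)&(P[...,2]<12); Q=P.copy();Q[~sel]=-999
    rect(Q,-10,12,(440,640,-330,-80),"mat")
    rect(P,60,76,(600,720,-60,100),"tin"); rect(P,75,100,(330,420,-300,-80),"mug")
    rect(P,8,30,(300,420,240,400),"tape")
```

```text
top
binrim 639 [560.  293.9] [152.9 220.9] 77.6 zmed 59.6 mean [561.6 294.7]
handle 205 [ 557.7 -221.9] [ 27.3 110.7] 4.4 zmed 91.4 mean [ 559.  -226.5]
tray walls 261 [ 558.3 -200.2] [100.8 152.5] 3.2 zmed 29.3 mean [ 561.6 -216. ]
mat 287 [ 555.4 -199.7] [144.3 175.1] 8.8 zmed 3.8 mean [ 546.4 -211.7]
tin 411 [665.2  18.2] [59.5 56.6] 0.6 zmed 70.1 mean [664.4  17.8]
mug 215 [ 377.7 -172.1] [79.  90.6] 57.3 zmed 89.0 mean [ 375.1 -176.5]
tape 963 [355.7 316.3] [106.7 150.3] 1.0 zmed 19.0 mean [359.5 320.4]
side
binrim 590 [558.7 293.7] [159.5 220.2] 77.5 zmed 59.6 mean [559.9 289.2]
handle 296 [ 562.1 -223.2] [109.1  31.1] 89.2 zmed 92.1 mean [ 557.2 -233.2]
tray walls 414 [ 556.7 -200. ] [102.  156.4] 3.4 zmed 30.1 mean [ 556.7 -219. ]
mat 271 [ 557.5 -197.9] [147.9 177.8] 7.7 zmed 4.1 mean [ 573.3 -260.8]
tin 352 [663.3  16.8] [60.3 58.7] 32.5 zmed 71.0 mean [661.5  13.7]
mug 505 [ 369.7 -174.1] [91.5 79.4] 74.6 zmed 85.9 mean [ 372.5 -173.2]
tape 560 [358.9 322.7] [93.2 88.6] 84.7 zmed 19.5 mean [358.4 316.2]
```

Emit:
step_arm(travel=[[0.43, -1, 0], [0.43, -1, 0], [0.43, -1, 0], [0.43, -1, 0]], rot=[[0, 0, -0.177], [0, 0, -0.177], [0, 0, -0.177], [0, 0, -0.177]])

```text
t: 0.5
eef_pos: [286.3, 375.4, 216.5]
eef_rot: [0.352, 0.936, -0.0, 0.0]
contact_force: [-0.3, 0.5, -0.1]
width: 1.001
grasp_force: 0.0
```

Emit:
step_arm(travel=[[0.43, -1, 0], [0.43, -1, 0], [0.43, -1, 0], [0.43, -1, 0]], rot=[[0, 0, -0.177], [0, 0, -0.177], [0, 0, -0.177], [0, 0, -0.177]])

```text
t: 0.9
eef_pos: [337.8, 256.0, 216.5]
eef_rot: [0.478, 0.878, -0.0, 0.0]
contact_force: [0.2, 0.5, 1.0]
width: 1.002
grasp_force: 0.0
```

Emit:
step_arm(travel=[[0.43, -1, 0], [0.43, -1, 0], [0.43, -1, 0], [0.43, -1, 0]], rot=[[0, 0, -0.177], [0, 0, -0.177], [0, 0, -0.177], [0, 0, -0.177]])

```text
t: 1.3
eef_pos: [389.4, 136.4, 216.4]
eef_rot: [0.595, 0.803, -0.0, 0.0]
contact_force: [-0.1, 0.1, 0.3]
width: 1.002
grasp_force: 0.0
```

Emit:
step_arm(travel=[[0.43, -1, 0], [0.43, -1, 0], [0.43, -1, 0], [0.43, -1, 0], [0.43, -1, 0], [0.43, -1, 0]], rot=[[0, 0, -0.177], [0, 0, -0.177], [0, 0, -0.177], [0, 0, -0.177], [0, 0, -0.177], [0, 0, -0.177]])

```text
t: 1.9
eef_pos: [439.9, 19.4, 216.3]
eef_rot: [0.699, 0.715, -0.0, -0.0]
contact_force: [0.5, 0.9, -0.9]
width: 1.003
grasp_force: 0.0
```

Run:
```python
from m import *
print(bot.observe()["eef_pos"])
im,d,K,T=snap("wrist"); save(im,"w1.png"); P=cloud(d,K,T)
print((d>0).mean(), T.round(2).tolist())
rect(P,85,100,(380,500,-60,100),"tab"); rect(P,62,75,(380,500,-100,110),"div"); rect(P,30,44,(380,500,-100,110),"rack")
```

```text
[439.87892847  19.35456727 216.34347036]
0.995986328125 [[1.0, 0.02, 0.01, 439.05], [0.02, -0.96, -0.27, 99.65], [-0.0, 0.27, -0.96, 384.14], [0.0, 0.0, 0.0, 1.0]]
tab 340 [441.3  18.2] [ 3.8 50. ] 1.3 zmed 95.4 mean [440.9  19.3]
div 415 [440.9  17.9] [  3.3 131.5] 1.4 zmed 67.5 mean [440.7  30.9]
rack 4070 [441.  18.] [ 48.1 132.1] 1.6 zmed 37.3 mean [441.  20.]
```

View pics/w1.png

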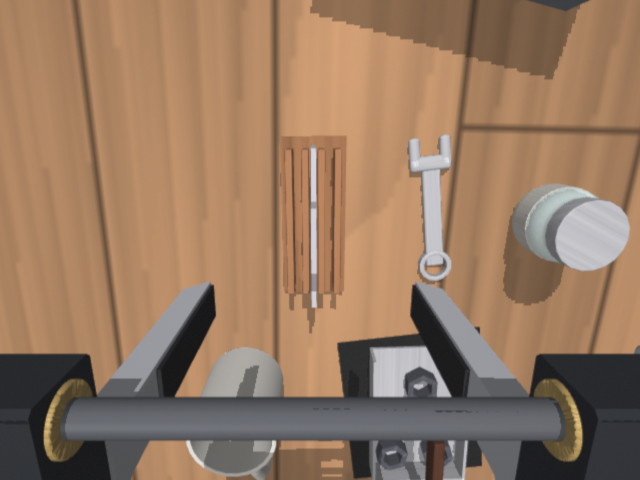

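The wrist view shows the divider at px (314,225), centred between the jaws (x 441, y 18). I'll descend and grip it.

Emit:
step_arm(travel=[[0.01, -0.01, -0.4], [0.01, -0.01, -0.8], [0.01, -0.01, -0.9], [0.01, -0.01, -0.9]], rot=[[0, 0, 0], [0, 0, 0], [0, 0, 0], [0, 0, 0]], hand=0.2)

```text
t: 2.35
eef_pos: [440.7, 17.4, 108.0]
eef_rot: [0.7, 0.715, -0.001, -0.001]
contact_force: [0.5, 0.2, 0.9]
width: 0.692
grasp_force: 0.0
```

Emit:
step_arm(travel=[[0, 0, -0.14], [0, 0, -0.28], [0, 0, -0.28], [0, 0, -0.28]], rot=[[0, 0, 0], [0, 0, 0], [0, 0, 0], [0, 0, 0]])

```text
t: 2.75
eef_pos: [442.3, 16.9, 76.7]
eef_rot: [0.7, 0.714, 0.001, 0.001]
contact_force: [-0.5, -0.1, 0.9]
width: 0.6
grasp_force: 0.0
```

Emit:
step_arm(travel=[[0, 0, 0], [0, 0, 0], [0, 0, 0], [0, 0, 0], [0, 0, 0], [0, 0, 0], [0, 0, 0], [0, 0, 0]], rot=[[0, 0, 0], [0, 0, 0], [0, 0, 0], [0, 0, 0], [0, 0, 0], [0, 0, 0], [0, 0, 0], [0, 0, 0]], hand=-1)

```text
t: 3.55
eef_pos: [441.2, 16.7, 74.8]
eef_rot: [0.7, 0.714, -0.0, -0.0]
contact_force: [-0.3, 0.0, 0.6]
width: 0.039
grasp_force: 30.0
```

Emit:
step_arm(travel=[[0, 0, 0.15], [0, 0, 0.4], [0, 0, 0.7], [0, 0, 0.92], [0, 0, 0.92], [0, 0, 0.92]], rot=[[0, 0, 0], [0, 0, 0], [0, 0, 0], [0, 0, 0], [0, 0, 0], [0, 0, 0]])

```text
t: 4.15
eef_pos: [441.1, 16.7, 184.8]
eef_rot: [0.7, 0.714, 0.0, 0.0]
contact_force: [0.0, -0.1, -1.7]
width: 0.039
grasp_force: 30.0
```

Emit:
step_arm(travel=[[0.15, 0.25, 0], [0.3, 0.5, 0], [0.45, 0.74, 0], [0.45, 0.74, 0]], rot=[[0, 0, -0.02], [0, 0, -0.04], [0, 0, -0.051], [0, 0, -0.051]])

```text
t: 4.55
eef_pos: [495.7, 107.9, 183.1]
eef_rot: [0.727, 0.686, -0.001, -0.001]
contact_force: [-0.3, -0.7, -1.0]
width: 0.042
grasp_force: 30.0
```

Emit:
step_arm(travel=[[0.15, 0.25, 0], [0.3, 0.5, 0], [0.45, 0.74, 0], [0.45, 0.74, 0]], rot=[[0, 0, -0.02], [0, 0, -0.04], [0, 0, -0.051], [0, 0, -0.051]])

```text
t: 4.95
eef_pos: [549.6, 196.2, 182.9]
eef_rot: [0.754, 0.656, -0.001, -0.001]
contact_force: [0.1, 0.2, -0.2]
width: 0.039
grasp_force: 30.0
```

Emit:
step_arm(travel=[[0.15, 0.25, 0], [0.3, 0.5, 0], [0.45, 0.74, 0], [0.45, 0.74, 0], [0.45, 0.74, 0], [0.45, 0.74, 0], [0.45, 0.74, 0]], rot=[[0, 0, -0.02], [0, 0, -0.04], [0, 0, -0.051], [0, 0, -0.051], [0, 0, -0.051], [0, 0, -0.051], [0, 0, -0.051]])

```text
t: 5.65
eef_pos: [603.1, 282.0, 185.3]
eef_rot: [0.781, 0.625, -0.0, 0.0]
contact_force: [-0.5, -0.1, -0.3]
width: 0.04
grasp_force: 30.0
```

Run:
```python
from m import *
s=bot.observe(); print(s["eef_pos"],s["eef_rot"],s["contact_force"])
for n in("side","wrist","top"):
    im,d,K,T=snap(n); save(im,n+"2.png"); P=cloud(d,K,T); print(n); np.savez(n+"2.npz",im=im,d=d,K=K,T=T)
    rect(P,110,179,(560,650,190,370),"div"); rect(P,120,172,(560,650,190,230),"div-ye")
    rect(P,120,172,(560,650,330,370),"div+ye")
    rect(P,54,66,(400,700,150,420),"bin")
```

```text
[603.06841741 282.02647325 185.33758966] [ 7.80823661e-01  6.24751469e-01 -1.08220406e-04  1.82944991e-05] [-0.49701897 -0.09169938 -0.28879011]
side
div 93 [602.6 279.1] [129.7   6.1] 77.4 zmed 147.5 mean [594.7 252.2]
div-ye 31 [589.4 222.5] [13.5  4. ] 80.0 zmed 146.0 mean [588.5 219.2]
div+ye 4
bin 581 [558.9 294.6] [159.7 221. ] 76.9 zmed 59.5 mean [558.1 287.2]
wrist
div 1055 [605.6 290.2] [117.9  18.3] 84.4 zmed 178.0 mean [612. 319.]
div-ye 0
div+ye 55 [618.5 347.8] [0.2 3.9] 77.2 zmed 151.1 mean [618.5 347.8]
bin 7533 [559.7 295.3] [150.4 220.8] 77.4 zmed 59.3 mean [551.8 305.6]
top
div 75 [594.1 240.1] [48.3  4.9] 78.7 zmed 154.9 mean [592.4 237.3]
div-ye 20 [588.8 223. ] [ 2.8 13.5] 1.4 zmed 145.7 mean [589.1 222.2]
div+ye 0
bin 241 [595.  225.6] [196.   89.1] 20.2 zmed 59.4 mean [601.6 229.2]
```

View pics/wrist2.png

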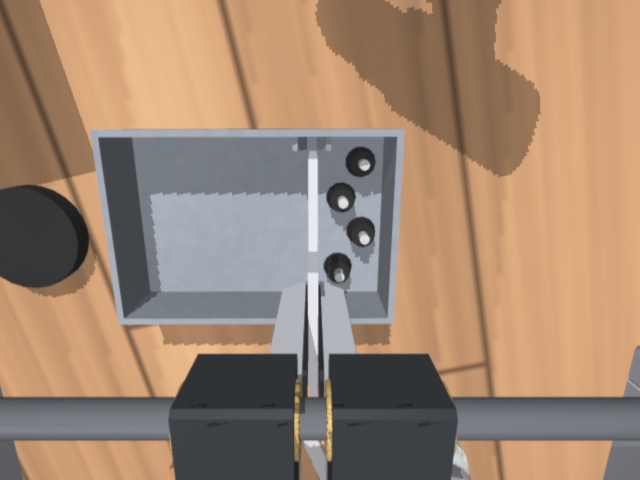

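The wrist view shows the divider edge-on at px x = 313, lined up with the far slot's ribs at about (312,145). It needs about 3 mm more in y. I'll lower it slowly.

Emit:
step_arm(travel=[[0, 0.025, 0], [0, 0.025, -0.15], [0, 0.025, -0.3], [0, 0.025, -0.4], [0, 0.025, -0.45], [0, 0.025, -0.45], [0, 0.025, -0.5], [0, 0.025, -0.55], [0, 0.025, -0.6], [0, 0.025, -0.65], [0, 0.025, -0.65]], rot=[[0, 0, 0], [0, 0, 0], [0, 0, 0], [0, 0, 0], [0, 0, 0], [0, 0, 0], [0, 0, 0], [0, 0, 0], [0, 0, 0], [0, 0, 0], [0, 0, 0]])

```text
t: 6.9
eef_pos: [602.9, 285.9, 106.1]
eef_rot: [0.781, 0.625, -0.001, -0.0]
contact_force: [0.4, -0.5, -0.4]
width: 0.046
grasp_force: 30.0
```

Emit:
step_arm(travel=[[0, 0, -0.05], [0, 0, -0.1], [0, 0, -0.15], [0, 0, -0.2], [0, 0, -0.24], [0, 0, -0.27], [0, 0, -0.285], [0, 0, -0.285], [0, 0, -0.285]], rot=[[0, 0, 0], [0, 0, 0], [0, 0, 0], [0, 0, 0], [0, 0, 0], [0, 0, 0], [0, 0, 0], [0, 0, 0], [0, 0, 0]])

```text
t: 7.8
eef_pos: [603.4, 286.1, 73.3]
eef_rot: [0.781, 0.625, 0.0, 0.0]
contact_force: [0.7, -0.7, -2.0]
width: 0.037
grasp_force: 30.0
```

Emit:
step_arm(travel=[[0, 0, -0.01], [0, 0, -0.018], [0, 0, -0.018]], rot=[[0, 0, 0], [0, 0, 0], [0, 0, 0]])

```text
t: 8.1
eef_pos: [603.5, 286.2, 71.9]
eef_rot: [0.781, 0.625, 0.001, 0.0]
contact_force: [-2.2, -1.6, 6.2]
width: 0.04
grasp_force: 30.0
```

Emit:
step_arm(travel=[[0, 0, 0], [0, 0, 0], [0, 0, 0], [0, 0, 0], [0, 0, 0]], rot=[[0, 0, 0], [0, 0, 0], [0, 0, 0], [0, 0, 0], [0, 0, 0]], hand=-0.4)

```text
t: 8.6
eef_pos: [603.2, 286.1, 70.8]
eef_rot: [0.781, 0.625, -0.0, -0.0]
contact_force: [0.5, 0.2, -0.2]
width: 0.301
grasp_force: 0.0
```

Emit:
step_arm(travel=[[0, 0, 0.2], [0, 0, 0.5], [0, 0, 0.8], [0, 0, 1], [0, 0, 1], [0, 0, 1]], rot=[[0, 0, 0], [0, 0, 0], [0, 0, 0], [0, 0, 0], [0, 0, 0], [0, 0, 0]])

```text
t: 9.2
eef_pos: [603.2, 286.1, 190.5]
eef_rot: [0.781, 0.625, -0.0, -0.0]
contact_force: [-0.3, -0.0, -0.1]
width: 0.301
grasp_force: 0.0
```

Run:
```python
from m import *
s=bot.observe(); print(s["eef_pos"],s["eef_rot"],s["contact_force"],s["t"])
for n in("side","wrist"):
    im,d,K,T=snap(n); P=cloud(d,K,T); print(n)
    rect(P,83,110,(570,640,230,340),"tab"); rect(P,62,70,(570,640,190,370),"shoulder")
    rect(P,54,61,(400,700,150,420),"bin")
```

```text
[603.16475034 286.05165716 190.46507814] [ 7.80594767e-01  6.25037444e-01 -5.08278464e-05 -1.14643509e-05] [-0.31312371 -0.00449301 -0.10100516] 9.2
side
tab 24 [602.6 285.3] [49.9  4. ] 77.1 zmed 93.8 mean [601.4 280.6]
shoulder 52 [611.5 280.3] [160.8  57.4] 88.2 zmed 63.7 mean [605.4 276. ]
bin 399 [558.5 293.5] [159.6 221.5] 76.6 zmed 58.1 mean [556.6 288.4]
wrist
tab 439 [604.5 287.6] [50.3  3.5] 77.4 zmed 92.3 mean [604.7 288.7]
shoulder 540 [604.5 287.3] [131.8   3.9] 77.4 zmed 64.4 mean [607.  299.6]
bin 7059 [559.5 295.5] [150.4 221.2] 77.5 zmed 59.3 mean [552.8 305.6]
```

The tab top sits at 93 mm, so the divider is fully down. Next is the tray.

Emit:
step_arm(travel=[[-0.09, -1, 0.1], [-0.09, -1, 0.1], [-0.09, -1, 0.1], [-0.09, -1, 0.1]], rot=[[0, 0, 0.044], [0, 0, 0.044], [0, 0, 0.044], [0, 0, 0.044]], hand=0)

```text
t: 9.7
eef_pos: [592.3, 163.5, 202.3]
eef_rot: [0.76, 0.65, -0.001, -0.0]
contact_force: [0.6, 1.3, -0.5]
width: 0.496
grasp_force: 0.0
```

Emit:
step_arm(travel=[[-0.09, -1, 0], [-0.09, -1, 0], [-0.09, -1, 0], [-0.09, -1, 0]], rot=[[0, 0, 0.044], [0, 0, 0.044], [0, 0, 0.044], [0, 0, 0.044]])

```text
t: 10.1
eef_pos: [581.5, 44.6, 201.9]
eef_rot: [0.736, 0.677, -0.001, -0.0]
contact_force: [-0.1, -0.1, -0.2]
width: 0.503
grasp_force: 0.0
```

Emit:
step_arm(travel=[[-0.09, -1, 0], [-0.09, -1, 0], [-0.09, -1, 0], [-0.09, -1, 0]], rot=[[0, 0, 0.044], [0, 0, 0.044], [0, 0, 0.044], [0, 0, 0.044]])

```text
t: 10.5
eef_pos: [571.0, -74.7, 202.1]
eef_rot: [0.712, 0.702, -0.0, -0.0]
contact_force: [0.5, 0.4, -0.1]
width: 0.505
grasp_force: 0.0
```

Emit:
step_arm(travel=[[-0.09, -1, 0], [-0.09, -1, 0], [-0.09, -1, 0], [-0.09, -1, 0], [-0.09, -1, 0], [-0.09, -1, 0]], rot=[[0, 0, 0.044], [0, 0, 0.044], [0, 0, 0.044], [0, 0, 0.044], [0, 0, 0.044], [0, 0, 0.044]])

```text
t: 11.1
eef_pos: [560.7, -191.8, 202.7]
eef_rot: [0.686, 0.727, 0.0, -0.0]
contact_force: [-0.5, 0.8, 0.3]
width: 0.501
grasp_force: 0.0
```

Run:
```python
from m import *
s=bot.observe(); print(s["eef_pos"],s["eef_rot"],s["t"])
im,d,K,T=snap("wrist"); save(im,"w3.png"); P=cloud(d,K,T)
rect(P,84,95,(490,620,-330,-100),"handle"); rect(P,24,34,(460,640,-330,-80),"walls")
h=cv2.cvtColor(im,cv2.COLOR_RGB2HSV); g=h[...,2]; Q=P.copy(); Q[~(g<45)]=-999
rect(Q,0,7,(440,660,-330,-80),"mat");
```

```text
[ 560.6644048  -191.81750487  202.66935279] [ 6.86269204e-01  7.27347592e-01  5.89585401e-05 -2.38989961e-04] 11.1
handle 2204 [ 558.8 -220.5] [ 29.6 110.6] 3.4 zmed 91.2 mean [ 559.3 -224.5]
walls 1851 [ 557.6 -195.5] [100.2 150.3] 3.3 zmed 30.1 mean [ 559.9 -205.8]
mat 79 [ 530.9 -288.6] [25.1  4.1] 9.9 zmed 2.4 mean [ 529.3 -289. ]
```

View pics/w3.png

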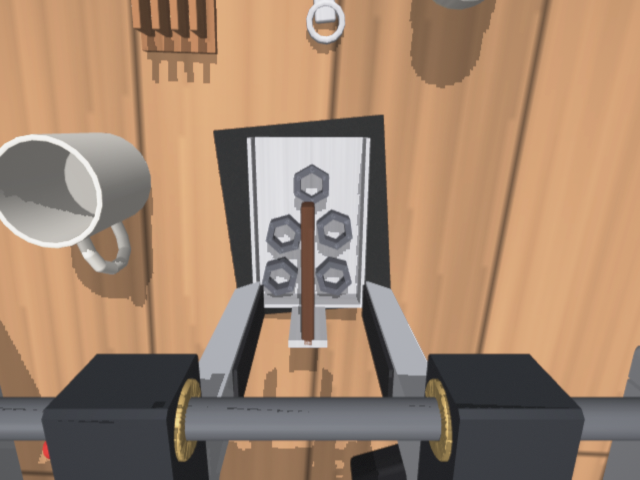

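The wrist view shows the tray mouth towards +y (top), with the handle bar at px (308,270) between the jaws and the nuts on the tray. I'll descend and grip.

Emit:
step_arm(travel=[[-0.02, -0.03, -0.3], [-0.02, -0.03, -0.6], [-0.02, -0.03, -0.8], [-0.02, -0.03, -0.8]], rot=[[0, 0, 0], [0, 0, 0], [0, 0, 0], [0, 0, 0]])

```text
t: 11.55
eef_pos: [556.5, -195.8, 103.8]
eef_rot: [0.687, 0.727, -0.001, -0.003]
contact_force: [-0.8, 0.5, -0.0]
width: 0.502
grasp_force: 0.0
```

Emit:
step_arm(travel=[[0, 0, -0.15], [0, 0, -0.29], [0, 0, -0.29], [0, 0, -0.29]], rot=[[0, 0, 0], [0, 0, 0], [0, 0, 0], [0, 0, 0]])

```text
t: 11.95
eef_pos: [558.4, -197.3, 73.7]
eef_rot: [0.687, 0.727, 0.0, 0.001]
contact_force: [-0.4, -0.1, 0.6]
width: 0.5
grasp_force: 0.0
```

Emit:
step_arm(travel=[[0, 0, 0], [0, 0, 0], [0, 0, 0], [0, 0, 0], [0, 0, 0], [0, 0, 0], [0, 0, 0], [0, 0, 0]], rot=[[0, 0, 0], [0, 0, 0], [0, 0, 0], [0, 0, 0], [0, 0, 0], [0, 0, 0], [0, 0, 0], [0, 0, 0]], hand=-1)

```text
t: 12.75
eef_pos: [557.6, -197.5, 72.2]
eef_rot: [0.687, 0.727, -0.0, -0.0]
contact_force: [-2.8, 0.8, 3.3]
width: 0.105
grasp_force: 30.0
```

Emit:
step_arm(travel=[[0, 0, 0.05], [0, 0, 0.15], [0, 0, 0.3], [0, 0, 0.4], [0, 0, 0.4], [0, 0, 0.4]], rot=[[0, 0, 0], [0, 0, 0], [0, 0, 0], [0, 0, 0], [0, 0, 0], [0, 0, 0]])

```text
t: 13.35
eef_pos: [557.5, -197.4, 119.9]
eef_rot: [0.687, 0.727, -0.0, -0.0]
contact_force: [-0.1, -0.6, -7.4]
width: 0.101
grasp_force: 30.0
```

Run:
```python
from m import *
s=bot.observe(); print(s["eef_pos"],s["eef_rot"],s["torque"],s["t"])
im,d,K,T=snap("side"); P=cloud(d,K,T); save(im[200:400,250:480],"s4.png")
rect(P,65,83,(480,640,-300,-90),"walls")
```

```text
[ 557.4988657  -197.42428347  119.86544527] [ 6.87032195e-01  7.26626968e-01 -2.20107003e-05 -1.07050447e-04] [ 0.10589898  0.14357209 -0.01802554] 13.35
walls 928 [ 557.1 -198.9] [101.8 158.4] 3.1 zmed 71.8 mean [ 550.8 -223. ]
```

View pics/s4.png

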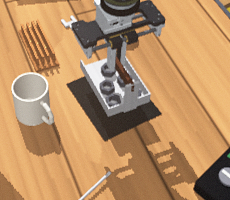

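The side view shows the tray lifted level with the nuts still in it. I'll carry it smoothly to the bin.

Emit:
step_arm(travel=[[0, 0, 0.1], [0, 0, 0.25], [0, 0, 0.4], [0, 0, 0.51], [0, 0.03, 0.51], [0, 0.1, 0.51], [0, 0.2, 0.51]], rot=[[0, 0, 0], [0, 0, 0], [0, 0, 0], [0, 0, 0], [0, 0, 0], [0, 0, 0], [0, 0, 0]])

```text
t: 14.1
eef_pos: [557.2, -172.7, 180.1]
eef_rot: [0.687, 0.726, -0.0, -0.001]
contact_force: [0.1, 0.1, -7.0]
width: 0.099
grasp_force: 30.0
```

Emit:
step_arm(travel=[[-0.02, 0.15, 0], [-0.04, 0.3, 0], [-0.06, 0.45, 0], [-0.08, 0.6, 0], [-0.1, 0.75, 0], [-0.12, 0.9, 0]], rot=[[0, 0, -0.008], [0, 0, -0.016], [0, 0, -0.024], [0, 0, -0.032], [0, 0, -0.04], [0, 0, -0.05]])

```text
t: 14.7
eef_pos: [542.7, -63.7, 180.5]
eef_rot: [0.715, 0.699, -0.0, -0.001]
contact_force: [0.4, 0.6, -6.6]
width: 0.1
grasp_force: 30.0
```

Emit:
step_arm(travel=[[-0.02, 0.15, 0], [-0.04, 0.3, 0], [-0.06, 0.45, 0], [-0.08, 0.6, 0], [-0.1, 0.75, 0], [-0.12, 0.9, 0]], rot=[[0, 0, -0.008], [0, 0, -0.016], [0, 0, -0.024], [0, 0, -0.032], [0, 0, -0.04], [0, 0, -0.05]])

```text
t: 15.3
eef_pos: [528.1, 44.1, 180.5]
eef_rot: [0.742, 0.671, -0.0, -0.0]
contact_force: [-0.6, -0.4, -6.7]
width: 0.103
grasp_force: 30.0
```

Emit:
step_arm(travel=[[-0.02, 0.15, 0], [-0.04, 0.3, 0], [-0.06, 0.45, 0], [-0.08, 0.6, 0], [-0.1, 0.72, 0], [-0.12, 0.82, 0], [-0.13, 0.9, 0], [-0.14, 0.95, 0], [-0.15, 0.98, 0]], rot=[[0, 0, -0.008], [0, 0, -0.016], [0, 0, -0.024], [0, 0, -0.032], [0, 0, -0.04], [0, 0, -0.046], [0, 0, -0.05], [0, 0, -0.05], [0, 0, -0.05]])

```text
t: 16.2
eef_pos: [510.6, 160.7, 181.0]
eef_rot: [0.767, 0.641, -0.0, -0.0]
contact_force: [0.5, -0.4, -5.7]
width: 0.104
grasp_force: 30.0
```

Run:
```python
from m import *
s=bot.observe(); print(s["eef_pos"],s["eef_rot"],s["contact_force"],s["qpos"].round(2),s["t"])
im,d,K,T=snap("side"); P=cloud(d,K,T); save(im[80:320,180:500],"s5.png")
rect(P,120,145,(420,600,50,320),"walls")
```

```text
[510.57108005 160.65674438 181.01650039] [ 7.67451265e-01  6.41107256e-01 -1.85246058e-04 -8.59820405e-05] [ 0.52919374 -0.38052998 -5.66058897] [ 0.24  0.3   1.61 -0.    1.24  0.42] 16.2
walls 743 [509.9 158.1] [160.9 100.4] 79.8 zmed 131.6 mean [503.5 125.5]
```

View pics/s5.png

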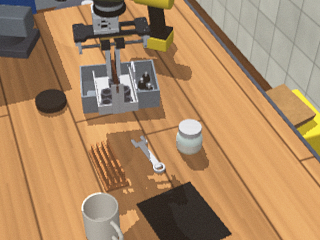

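The side crop shows the tray level just short of the bin, with the mat now empty. I'll bring the mouth over the room and tip.

Emit:
step_arm(travel=[[0, 0.06, -0.04], [0, 0.16, -0.1], [0, 0.27, -0.16], [0, 0.36, -0.21], [0, 0.42, -0.24], [0, 0.44, -0.25], [0, 0.44, -0.25]], rot=[[0, 0, 0], [0, 0, 0], [0, 0, 0], [0, 0, 0], [0, 0, 0], [0, 0, 0], [0, 0, 0]])

```text
t: 16.95
eef_pos: [510.8, 213.2, 151.1]
eef_rot: [0.768, 0.641, -0.0, -0.0]
contact_force: [-0.2, -0.6, -6.8]
width: 0.104
grasp_force: 30.0
```

Emit:
step_arm(travel=[[0.01, 0.05, 0.03], [0.019, 0.103, 0.058], [0.03, 0.16, 0.058], [0.04, 0.222, 0.056], [0.052, 0.287, 0.045], [0.064, 0.353, 0.031], [0.076, 0.422, 0.007], [0.089, 0.492, -0.018], [0.089, 0.492, -0.018], [0.089, 0.492, -0.018], [0.089, 0.492, -0.018], [0.089, 0.492, -0.018]], rot=[[-0.055, 0.01, 0], [-0.109, 0.02, 0], [-0.164, 0.03, 0], [-0.219, 0.04, 0], [-0.274, 0.05, 0], [-0.328, 0.059, 0], [-0.383, 0.069, 0], [-0.437, 0.079, 0], [-0.437, 0.079, 0], [-0.437, 0.079, 0], [-0.437, 0.079, 0], [-0.437, 0.079, 0]])

```text
t: 18.15
eef_pos: [522.0, 271.3, 150.4]
eef_rot: [0.722, 0.602, -0.261, 0.219]
contact_force: [-0.2, -0.4, -2.6]
width: 0.103
grasp_force: 30.0
```

Run:
```python
from m import *
s=bot.observe(); print(s["eef_pos"],s["eef_rot"],s["contact_force"],s["qpos"].round(2),s["t"])
im,d,K,T=snap("side"); im2=bot.grab_frame("wrist")[0]
save(np.hstack([cv2.resize(im[100:260,180:400],(440,320)),cv2.resize(im2,(360,320))]),"s6.png")
```

```text
[521.96872087 271.33396813 150.35771625] [ 0.72224202  0.60195655 -0.26100131  0.21884491] [-0.24333446 -0.43045588 -2.60083368] [ 0.62  0.75  1.14 -0.47  1.76  0.83] 18.15
```

View pics/s6.png

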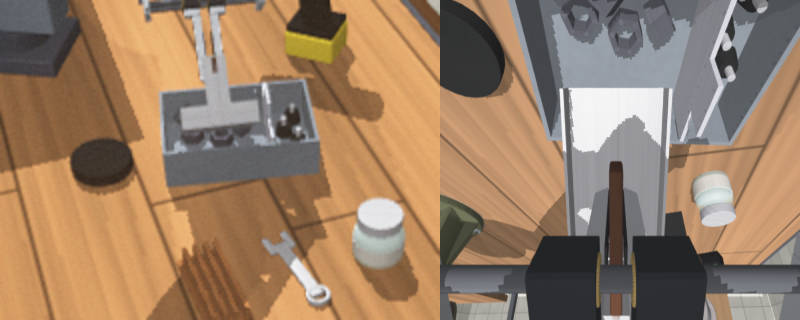

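The side and wrist views show the tray tipped with the nuts in the bin's large room (wrist crop about (620,25)) and the tray floor bare. The force has dropped to the empty tray's weight. I'll raise it, level it and check.

Emit:
step_arm(travel=[[0, 0, 0.15], [0, 0, 0.35], [0, 0, 0.5], [0, 0, 0.5]], rot=[[0, 0, 0], [0, 0, 0], [0, 0, 0], [0, 0, 0]])

```text
t: 18.65
eef_pos: [522.2, 272.3, 212.7]
eef_rot: [0.722, 0.602, -0.26, 0.219]
contact_force: [0.8, 0.8, -4.4]
width: 0.105
grasp_force: 30.0
```

Emit:
step_arm(travel=[[-0.02, -0.1, 0], [-0.03, -0.2, 0], [-0.05, -0.3, 0], [-0.06, -0.4, 0], [-0.08, -0.49, 0], [-0.089, -0.492, 0], [-0.089, -0.492, 0], [-0.089, -0.492, 0]], rot=[[0.08, -0.014, 0], [0.16, -0.029, 0], [0.24, -0.043, 0], [0.32, -0.058, 0], [0.4, -0.072, 0], [0.437, -0.079, 0], [0.437, -0.079, 0], [0.437, -0.079, 0]])

```text
t: 19.45
eef_pos: [510.7, 212.7, 208.8]
eef_rot: [0.768, 0.641, -0.001, 0.001]
contact_force: [0.2, 0.3, -2.8]
width: 0.104
grasp_force: 30.0
```

Run:
```python
from m import *
s=bot.observe(); print(s["eef_pos"],s["eef_rot"],s["contact_force"],s["qpos"].round(2),s["t"])
im,d,K,T=snap("wrist"); P=cloud(d,K,T); im2=bot.grab_frame("top")[0]
save(np.hstack([cv2.resize(im,(480,360)),cv2.resize(im2[140:290,130:260],(312,360))]),"s7.png")
rect(P,80,100,(570,640,230,340),"tab")
```

```text
[510.71160128 212.68325661 208.84956893] [ 7.67760397e-01  6.40735910e-01 -1.09596030e-03  5.15184612e-04] [ 0.21589283  0.26570127 -2.81847727] [ 0.33  0.31  1.52 -0.    1.31  0.51] 19.45
tab 842 [604.1 287.7] [49.9  4.9] 77.9 zmed 91.7 mean [603.6 288.4]
```

View pics/s7.png

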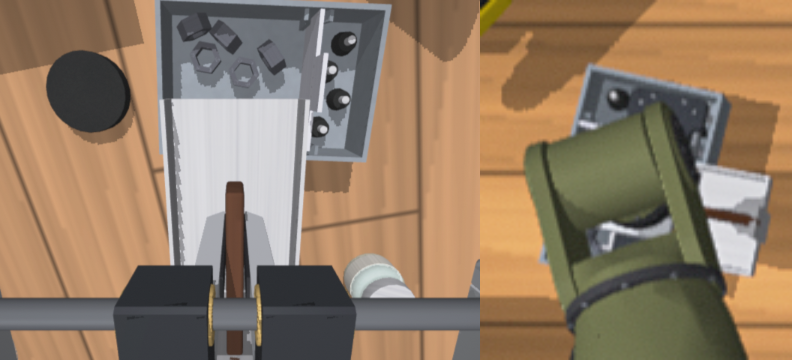

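The wrist crop shows all five nuts in the large room at px (193,27), (228,35), (207,57), (272,55) and (245,72). The tray is empty, so I'll return it.

Emit:
step_arm(travel=[[0.03, -0.3, 0], [0.06, -0.6, 0], [0.097, -0.855, 0], [0.097, -0.855, 0]], rot=[[0, 0, 0.013], [0, 0, 0.026], [0, 0, 0.037], [0, 0, 0.037]])

```text
t: 19.95
eef_pos: [522.9, 108.1, 208.7]
eef_rot: [0.749, 0.662, -0.001, 0.0]
contact_force: [-0.6, -0.2, -4.0]
width: 0.108
grasp_force: 30.0
```

Emit:
step_arm(travel=[[0.03, -0.3, 0], [0.06, -0.6, 0], [0.097, -0.855, 0], [0.097, -0.855, 0]], rot=[[0, 0, 0.013], [0, 0, 0.026], [0, 0, 0.037], [0, 0, 0.037]])

```text
t: 20.35
eef_pos: [534.6, 5.8, 208.7]
eef_rot: [0.73, 0.684, -0.001, 0.0]
contact_force: [0.5, 0.8, -3.4]
width: 0.103
grasp_force: 30.0
```

Emit:
step_arm(travel=[[0.03, -0.3, 0], [0.06, -0.6, 0], [0.097, -0.855, 0], [0.097, -0.855, 0]], rot=[[0, 0, 0.013], [0, 0, 0.026], [0, 0, 0.037], [0, 0, 0.037]])

```text
t: 20.75
eef_pos: [546.3, -96.5, 208.6]
eef_rot: [0.709, 0.705, -0.001, -0.0]
contact_force: [0.1, -0.0, -3.8]
width: 0.11
grasp_force: 30.0
```

Emit:
step_arm(travel=[[0.03, -0.3, 0], [0.06, -0.6, 0], [0.097, -0.855, 0], [0.097, -0.855, 0], [0.097, -0.855, 0], [0.097, -0.855, 0]], rot=[[0, 0, 0.013], [0, 0, 0.026], [0, 0, 0.037], [0, 0, 0.037], [0, 0, 0.037], [0, 0, 0.037]])

```text
t: 21.35
eef_pos: [557.7, -195.8, 208.9]
eef_rot: [0.688, 0.726, -0.0, -0.0]
contact_force: [0.1, -0.8, -4.1]
width: 0.104
grasp_force: 30.0
```

Emit:
step_arm(travel=[[0, 0, -0.2], [0, 0, -0.4], [0, 0, -0.6], [0, 0, -0.8], [0, 0, -0.9], [0, 0, -0.9], [0, 0, -0.9]], rot=[[0, 0, 0], [0, 0, 0], [0, 0, 0], [0, 0, 0], [0, 0, 0], [0, 0, 0], [0, 0, 0]])

```text
t: 22.05
eef_pos: [558.0, -197.2, 102.2]
eef_rot: [0.688, 0.726, 0.0, 0.001]
contact_force: [-0.4, 0.0, -2.8]
width: 0.111
grasp_force: 30.0
```

Emit:
step_arm(travel=[[0, 0, -0.07], [0, 0, -0.14], [0, 0, -0.19], [0, 0, -0.22], [0, 0, -0.23], [0, 0, -0.236], [0, 0, -0.236]], rot=[[0, 0, 0], [0, 0, 0], [0, 0, 0], [0, 0, 0], [0, 0, 0], [0, 0, 0], [0, 0, 0]])

```text
t: 22.75
eef_pos: [558.0, -197.3, 73.7]
eef_rot: [0.688, 0.726, 0.001, 0.001]
contact_force: [-1.4, 4.8, 6.3]
width: 0.104
grasp_force: 30.0
```

Emit:
step_arm(travel=[[0, 0, 0], [0, 0, 0], [0, 0, 0], [0, 0, 0], [0, 0, 0], [0, 0, 0]], rot=[[0, 0, 0], [0, 0, 0], [0, 0, 0], [0, 0, 0], [0, 0, 0], [0, 0, 0]], hand=-0.2)

```text
t: 23.35
eef_pos: [557.4, -197.6, 72.7]
eef_rot: [0.688, 0.726, -0.0, -0.0]
contact_force: [0.7, 0.3, 0.4]
width: 0.4
grasp_force: 0.0
```

Emit:
step_arm(travel=[[0, 0, 0.2], [0, 0, 0.5], [0, 0, 0.8], [0, 0, 1], [0, 0, 1], [0, 0, 1], [0, 0, 1]], rot=[[0, 0, 0], [0, 0, 0], [0, 0, 0], [0, 0, 0], [0, 0, 0], [0, 0, 0], [0, 0, 0]])

```text
t: 24.05
eef_pos: [557.0, -197.3, 191.3]
eef_rot: [0.688, 0.726, -0.0, -0.001]
contact_force: [-0.4, 0.1, -0.2]
width: 0.396
grasp_force: 0.0
```

Run:
```python
from m import *
s=bot.observe(); print(s["eef_pos"],s["contact_force"],s["t"])
for n in("wrist","side","top"):
    im,d,K,T=snap(n); P=cloud(d,K,T); print(n)
    rect(P,24,34,(460,640,-330,-80),"walls")
    if n!="wrist":
        rect(P,80,110,(570,640,230,340),"tab")
    if n=="top":
        b=np.array([559.4,294.5]); R=np.array([[.976,-.217],[.217,.976]]); L=(P[...,:2]-b)@R.T
        sel=(P[...,2]>12)&(P[...,2]<75)&(abs(L[...,0]+32)<72)&(abs(L[...,1])<66)
        print("nut pts maxz",sel.sum(),P[sel][:,2].max()); save(cv2.resize(im[150:280,140:440],(800,347)),"t8.png")
```

```text
[ 556.95438979 -197.32414799  191.31124363] [-0.38784045  0.1449019  -0.22829259] 24.05
wrist
walls 1891 [ 558.4 -192.1] [100.4 150.3] 2.8 zmed 30.2 mean [ 558.6 -197.2]
side
walls 377 [ 557.7 -195.8] [102.  156.7] 2.9 zmed 30.3 mean [ 558.9 -218.5]
tab 0
top
walls 29 [ 586.8 -198.8] [164.8  31.4] 68.8 zmed 29.1 mean [ 598.1 -154.1]
tab 42 [603.3 284.5] [48.5  4.7] 77.4 zmed 92.5 mean [603.  283.6]
nut pts maxz 529 62.76876863546909
```

View pics/t8.png

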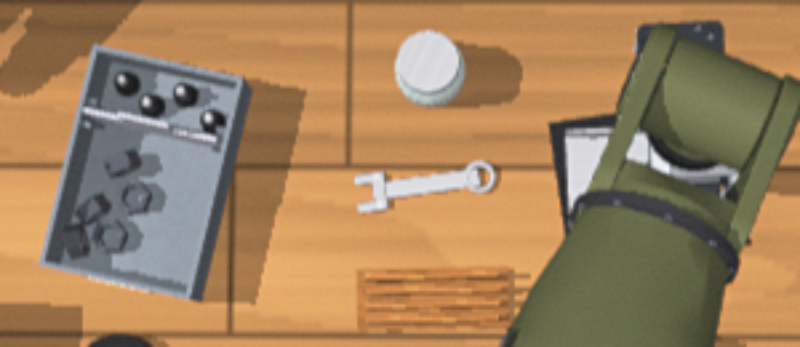

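The top view shows the divider seated in its slots, five nuts in the large room at about (120,160), (137,197), (92,208), (112,237) and (77,240), and the tray flat on its mat. I'll hand the job in.

```bash
python3 -c "
from plant import bot; print(bot.job_done())"
```

```text
the job is handed in; nothing more can be done
None
```

The job is handed in, with no verdict returned: the last pictures show the divider fully down in the bin's slots, all five nuts in the large room, and the empty tray flat near the middle of its mat.

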